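# Dip the dish brush and hold it on the soap plate

### The job

Get the dish brush ready for washing up: pick it up by its upright handle, dip its bristles into the blue rinse cup and lift them out again, then press the bristles straight down on the middle of the soap dispenser's spring plate until the plate is flush with the white rim round it, never pushing the plate all the way to the bottom and touching it with the brush only. Finish while still holding the brush there with the plate kept flush: do not let go. Leave the cup standing where it is and do not disturb the food tin, the salt shaker, the lemon or the onion half.

Things in the scene. Friction and masses are not known exactly. Their poses are not given: they have to be found in the camera images.
- dish_brush: Rigid round dish brush of light wood, standing upright on white bristles; 112 mm tall, about 0.09 kg. Origin: centre of its underside (bristle ends), z up along the handle. Stiff bristles 47 mm in diameter, 0 to 22 mm above the origin; head 52 mm in diameter, 22 to 38 mm; straight round handle 24 mm in diameter, 38 to 100 mm, rounded end to 112 mm. Grasp across the handle from above.
- rinse_cup: Blue open cup, loose, about 0.35 kg, 92 mm across the rim outside, 80 mm tall, wall 4 mm, narrowing somewhat towards its foot. Origin: centre of the underside, z up.
- rinse_cup_rim (a point): Centre of the cup's mouth, 80 mm above the worktop; the opening is 84 mm in diameter here.
- soap_dispenser: White round soap dispenser, fixed to the worktop, 112 mm in diameter; its rim is 60 mm above the worktop, with an opening of 84 mm in diameter in which the steel plate moves. Origin: centre of the underside, z up.
- plate_top (a point): Centre of the top of the dispenser's round flat steel plate (80 mm in diameter); moves with the plate. Unpressed it is 72 mm above the worktop, that is 12 mm proud of the rim.
- soap_plate (a joint): How far the spring plate is pressed down, in m: 0 = up (12 mm proud), 0.012 = flush with the rim, 0.024 = bottomed. The spring brings it back up when let go. It takes about 2 N to start, 6 N when flush and 10 N at the bottom.
- tuna_tin: Bystander: closed food tin, 86 mm in diameter, 40 mm tall. Origin: centre of the underside. It stands towards the back, near the wall cupboards, whose front is 590 mm ahead of the robot base axis and whose underside is 490 mm above the worktop: keep the wrist clear of them.
- salt_shaker: Bystander: salt shaker with a grey cap, 44 mm in diameter, 90 mm tall. Origin: centre of the underside.
- lemon: Bystander: yellow lemon, 71 x 53 x 51 mm, lying. Origin: centre of the underside.
- onion_half: Bystander: half a red onion, cut face up, 68 x 89 x 41 mm. Origin: centre of the underside.

How it is judged:
By the outcome, as a careful person would: the job done as asked, in the order asked, and still so for the second after the job is handed in, while the arm keeps its last pose, push and grip.
It also fails if it takes over 48 s, if anything falls off the work surface, if the arm or the gripper's body presses on something with over 40 N, if the wrist force passes 120 N, or if a joint passes its speed limit or range.

### The arm

A 7-joint arm with a two-finger parallel gripper is mounted at the origin on a cart in front of the work surface, level with it; the furniture and walls round the work are solid. World frame = base frame: x ahead of the robot, y to its left, z up, the work surface at z = 0. Lengths are in mm, angles in degrees, forces in N, time in s.
With the tool pointing down it reaches from about 350 to 900 mm from the base axis. Payload 8.1 kg.
Tool frame: the origin (TCP) lies midway between the tips of the shut fingers; the grasp point (between the pads) lies 19 mm behind it; z points along the fingers, y is the line along which they close (so a half turn about z gives the same grasp; the last joint's range is limited). The gripper opens to 92 mm and grips with 3 to 60 N. Pads are 19 mm wide; open, the fingers measure 130 mm over their backs; the gripper's body (75 mm by 190 mm) begins 47 mm behind the grasp point.
Start: joints at [-69.477, 24.895, 1.432, 90.138, -0.665, 64.973, -4.303], TCP at [277.943, 559.812, 226.742] pointing down, gripper open.
Joint ranges: [-149.89, 149.89], [-25.12, 119.58], [-72.63, 75.52], [4.76, 147.25], [-75.54, 255.54], [6.69, 114.76], [-157.13, 157.13]. Speed limits (degrees/s): [127.2, 127.2, 172.46, 172.46, 180, 180, 180].

### API

Orientations are given as [roll, pitch, yaw] about the fixed x, y, z axes, in that order (R = Rz(yaw) Ry(pitch) Rx(roll)).
In Python, from rig import bot gives the robot as it stands.
- The arm moves only by the shell command python3 shift.py [OPENING], which reads ROWS from standard input. ROWS is a JSON list of rows, 1 to 12 of them, each of 6 numbers: dx, dy, dz in units of 5 mm, then a rotation vector rx, ry, rz in units of 10 degrees; each row shifts and turns the commanded pose from where the row before left it, along the tool's axes as they then stand; what a row does not reach is not made up. A row lasts 1/10 s, in which the tool goes at most 50 mm and 8.59 degrees, less where a joint would pass 70% of its speed; a pose out of reach is approached as far as the arm can. OPENING is the finger opening in mm, set as the command begins (- or left out keeps the last). The fingers move at their own pace and stop on an object; the grip force is fixed at half the most. Time passes only in rows, so rows that do not move let the fingers close. It prints the time, the measured TCP pose, the force, the opening and the grip force at its end. Input that does not fit is refused with a message, and nothing moves.
- bot.observe(): the state, without advancing time (a new reading comes with each control period).
- bot.camera(name): name is "scene" or "top"; returns a dict with "color" (480x640x3 uint8, blue, green, red), "camera_matrix" (3x3 intrinsics, pixels), "D" ([k1, k2, p1, p2, k3] as OpenCV has them; the pictures are not rectified), "R" (3x3) and "t" (3): a world point X has camera coordinates R X + t. Camera axes: x right, y down, z forward; pixel columns grow to the right and rows downward; lengths in mm; the calibration is good to about 2 mm. A picture is of the moment at which its call begins. There is no depth.
- bot.sign_off(): hands the job in; it is judged then, once.
The state is a dict: "t": time; "joints": joint angles; "dq": joint speeds; "joint_torque": joint torques, N m; "ee_pos": TCP position; "eef_rot": TCP orientation; "force": force on the tool from outside, world axes, zero at the start; "wrist_torque": the same for the moment, N m; "width": finger opening in mm; "finger_force": force on a finger pad.
Only numpy, scipy, OpenCV 4.12 (cv2) and the standard library are available. Lean on these libraries where they do the work, as an engineer would, in place of code of your own. Each camera call takes 0.05 s, during which the arm holds its last target. There are 200 camera calls.

## Working session

There is one attempt and no reset: what is moved stays moved. The work goes in short steps, Python scripts to look and compute and a shell command to move; the robot and the scene stay as the last step left them, time stands still between calls to the robot, and variables do not carry over. Pictures are saved under pics/ and viewed, at most 10 in all, crops included, and the job is handed in when it is done.

```bash
ls; mkdir -p pics; python3 - <<'E'
from rig import bot
import cv2
for n in("scene","top"):
    c=bot.camera(n); cv2.imwrite(f"pics/{n}0.png",c["color"]); print(n,c["camera_matrix"],c["D"],-c["R"].T@c["t"])
s=bot.observe(); print(s)
E
```

```text
pics
rig.py
shift.py
scene [[530.21363656   0.         319.94972026]
 [  0.         530.21363656 246.49932966]
 [  0.           0.           1.        ]] [-0.16242683  0.          0.          0.          0.        ] [-472.53774633  686.16967164 1233.80878376]
top [[451.52776844   0.         322.7823327 ]
 [  0.         451.52776844 236.17271359]
 [  0.           0.           1.        ]] [0.01456551 0.         0.         0.         0.        ] [ 321.03973745  -10.82104162 1125.17921457]
{'t': 0.1, 'joints': array([-69.47720966,  24.93181957,   1.43192972,  90.18315162,
        -0.66419885,  64.97293053,  -4.30254835]), 'dq': array([ 0.05881491, -0.01557416,  0.01765132, -0.14466776, -0.00867547,
       -0.04790112, -0.07659365]), 'joint_torque': array([ 2.46219606e-03, -6.69122672e+01,  9.87333991e-01, -3.15142179e+01,
       -6.05347333e-02,  3.74128867e-02,  3.26076292e-05]), 'ee_pos': array([277.76920555, 559.38238877, 226.03557246]), 'eef_rot': array([-1.79920811e+02,  8.08437040e-03,  1.53594296e+02]), 'force': array([-0.93985434,  0.06371593, -0.34989638]), 'wrist_torque': array([ 0.00067605,  0.04591614, -0.02118157]), 'finger_force': 0.0, 'width': 91.6231418880035}
```

View pics/scene0.png

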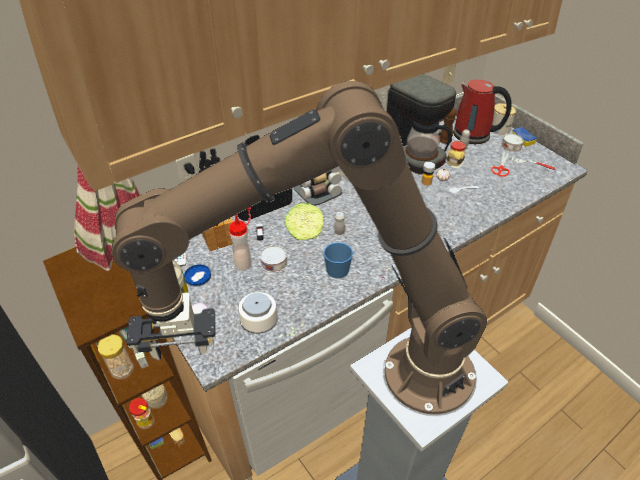

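View pics/top0.png

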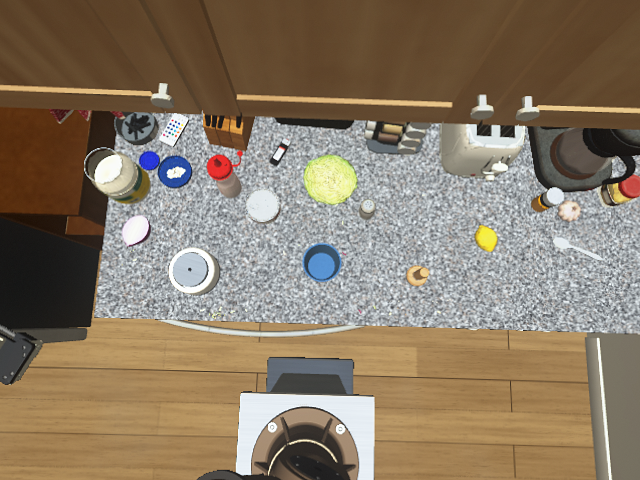

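The top view shows the brush at about (418,275), the cup at (322,262), the dispenser at (193,271), the lemon at (487,238), the salt shaker at (367,210), the tin at (263,206) and the onion at (136,231). I'll enlarge the three work objects.

```bash
cat > h.py <<'E'
import numpy as np, cv2
from rig import bot
def pix(c,X):
    return cv2.projectPoints(np.array(X,float).reshape(-1,1,3),cv2.Rodrigues(c["R"])[0],c["t"],c["camera_matrix"],np.array(c["D"]))[0][:,0]
def world(c,u,v,z):
    p=cv2.undistortPoints(np.array([[[u,v]]],float),c["camera_matrix"],np.array(c["D"]))[0,0]
    d=c["R"].T@np.array([p[0],p[1],1]); o=-c["R"].T@c["t"]
    return o+d*(z-o[2])/d[2]
E
python3 - <<'E'
import cv2,numpy as np
im=cv2.imread("pics/top0.png")
L=[(418,275),(322,262),(193,271)]
o=[cv2.resize(im[v-32:v+32,u-32:u+32],(384,384),interpolation=cv2.INTER_CUBIC)[:, :] for u,v in L]
o=[cv2.resize(x,(260,260)) for x in o]
o=[cv2.resize(im[v-32:v+32,u-32:u+32],(256,256),interpolation=cv2.INTER_CUBIC) for u,v in L]
cv2.imwrite("pics/crop0.png",np.hstack(o))
E
python3 - <<'E'
from h import *
c=bot.camera("top")
print(c["R"])
for n,u,v,z in(("brush head",418,275,38),("cup",322,262,80),("disp",193,271,60),("dot",190,269,72),("lemon",487,238,25),("salt",367,210,45),("tin",263,206,40),("onion",136,231,41)): print(n,world(c,u,v,z).round())
E
```

```text
[[ 0.02812464 -0.99942922  0.01871454]
 [-0.98233581 -0.03109888 -0.18452429]
 [ 0.18500096 -0.01319429 -0.98264976]]
brush head [ 437. -258.   38.]
cup [457. -25.  80.]
disp [429. 278.  60.]
dot [432. 282.  72.]
lemon [ 536. -435.   25.]
salt [ 593. -132.   45.]
tin [596. 124.  40.]
onion [524. 428.  41.]
```

View pics/crop0.png

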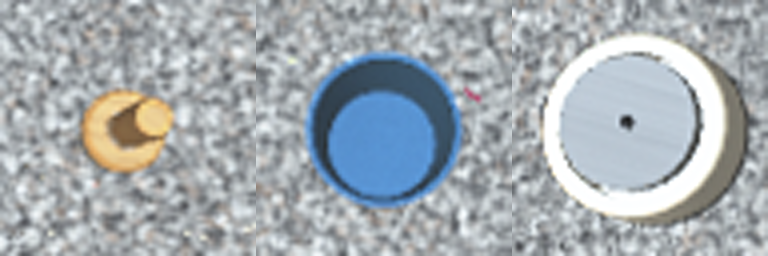

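The crops show the brush head disc centred at (416.4,275.4) with its handle end at (424.4,271.9), the cup rim at (321.6,262.4), and the plate's centre dot at (189.4,268.9).

```bash
python3 - <<'E'
from h import *
c=bot.camera("top")
for n,u,v,z in(("brush head",416.4,275.4,38),("handle",424.4,271.9,110),("cup",321.6,262.4,80),("dot",189.4,268.9,72)): print(n,world(c,u,v,z).round(1))
s=bot.camera("scene")
im=s["color"].copy()
for X,r,z in (((432,284),40,72),((456,-25),46,80),((438,-255),26,38),((438,-255),12,105)):
    a=np.linspace(0,2*np.pi,60); P=np.c_[X[0]+r*np.cos(a),X[1]+r*np.sin(a),0*a+z]
    q=pix(s,P); print(X,pix(s,[[X[0],X[1],z]]).round(1)); cv2.polylines(im,[(q*16).astype(int)],True,(0,0,255),1,shift=4)
cv2.imwrite("pics/sc1.png",cv2.resize(im[220:340,220:400],None,fx=4,fy=4,interpolation=cv2.INTER_CUBIC))
E
```

```text
brush head [ 436.4 -254.5   38. ]
handle [ 437.2 -256.6  110. ]
cup [455.6 -23.9  80. ]
dot [432.1 283.   72. ]
(432, 284) [[256.6 303.1]]
(456, -25) [[339.2 252.8]]
(438, -255) [[398. 237.]]
(438, -255) [[400.  221.9]]
```

View pics/sc1.png

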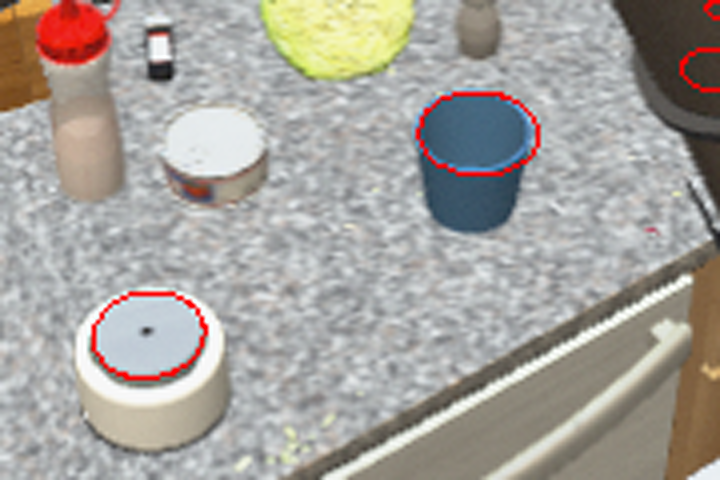

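The overlay matches: the scene-camera projections of the plate (432,283) and the cup rim (456,-24) land on the objects, with the cup at most about 2 mm off. First I turn the tool to yaw 90, so tool x is world +y, tool y is world +x and tool z points down.

The manual's scale: shifts go in units of 5 mm and turns go in units of 10 degrees. Converting my numbers, 8 degrees is 0.8.

```bash
echo '[[0,0,0,0,0,0.8],[0,0,0,0,0,0.8],[0,0,0,0,0,0.8],[0,0,0,0,0,0.8],[0,0,0,0,0,0.8],[0,0,0,0,0,0.8],[0,0,0,0,0,0.8],[0,0,0,0,0,0.76],[0,0,0,0,0,0]]' | python3 shift.py; echo '[[-8,2,0,0,0,0],[-8,2,0,0,0,0],[-8,2,0,0,0,0],[-8,2,0,0,0,0],[-8,2,0,0,0,0],[-8,2,0,0,0,0],[-8,2,0,0,0,0],[-8,2,0,0,0,0],[-8,2,0,0,0,0],[-8,2,0,0,0,0],[-8,2,0,0,0,0],[-8,2,0,0,0,0]]' | python3 shift.py
```

```text
t: 1.15
ee_pos: [277.8, 559.8, 226.6]
eef_rot: [180.0, 0.0, 89.9]
force: [-1.4, 0.2, 0.7]
width: 91.7
finger_force: 0.0
t: 2.35
ee_pos: [398.1, 78.1, 227.0]
eef_rot: [180.0, -0.0, 90.3]
force: [0.7, 0.2, 0.3]
width: 91.5
finger_force: 0.0
```
Now to (437,-255.5): dx=-333.6..., commanded y is 79.8 → delta -335; x +39.

To row units: -40 mm is -8, -35 mm is -7.

```bash
echo '[[-8,1,0,0,0,0],[-8,1,0,0,0,0],[-8,1,0,0,0,0],[-8,1,0,0,0,0],[-8,1,0,0,0,0],[-8,1,0,0,0,0],[-8,1,0,0,0,0],[-7,0.8,0,0,0,0],[-4,0,0,0,0,0],[0,0,0,0,0,0],[0,0,0,0,0,0],[0,0,0,0,0,0]]' | python3 shift.py; python3 - <<'E'
from h import *
c=bot.camera("top"); im=c["color"]
cv2.imwrite("pics/t2.png",cv2.resize(im[200:320,330:490],None,fx=4,fy=4,interpolation=cv2.INTER_CUBIC))
E
```

```text
t: 3.55
ee_pos: [436.9, -254.0, 226.6]
eef_rot: [-180.0, -0.0, 90.2]
force: [-0.3, 0.1, 0.6]
width: 91.4
finger_force: 0.0
```

View pics/t2.png

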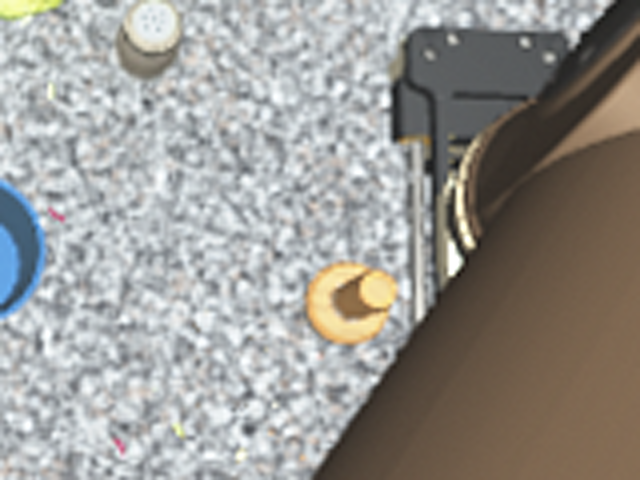

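The brush is undisturbed: head at full-image (416.4,275.5), handle end at (424,272). The gripper only looks offset to the right because it is higher up. I'll lower it over the handle and close.

```bash
echo '[[-0.2,0,6,0,0,0],[0,0,6,0,0,0],[0,0,6,0,0,0],[0,0,5,0,0,0],[0,0,4,0,0,0],[0,0,3,0,0,0],[0,0,2,0,0,0],[0,0,2,0,0,0],[0,0,0,0,0,0],[0,0,0,0,0,0],[0,0,0,0,0,0]]' | python3 shift.py; echo '[[0,0,0,0,0,0],[0,0,0,0,0,0],[0,0,0,0,0,0],[0,0,0,0,0,0],[0,0,0,0,0,0],[0,0,0,0,0,0],[0,0,0,0,0,0],[0,0,0,0,0,0],[0,0,0,0,0,0],[0,0,0,0,0,0],[0,0,0,0,0,0],[0,0,0,0,0,0]]' | python3 shift.py 0
```

```text
t: 4.7
ee_pos: [437.3, -256.4, 57.3]
eef_rot: [179.9, 0.0, 90.0]
force: [-0.5, -0.1, -0.3]
width: 91.8
finger_force: 0.0
t: 5.9
ee_pos: [436.8, -256.2, 56.7]
eef_rot: [-180.0, -0.0, 90.0]
force: [0.6, 0.5, -0.2]
width: 23.4
finger_force: 30.0
```

Gripped: the opening reads 23.4 mm on the 24 mm handle, and the TCP is 56.5 mm above the bristle ends. Next I lift the brush and carry it over the cup.

```bash
echo '[[0,0,-2,0,0,0],[0,0,-4,0,0,0],[0,0,-6,0,0,0],[0,0,-6,0,0,0],[0,0,-4,0,0,0],[0,0,0,0,0,0]]' | python3 shift.py; echo '[[3,0.2,0,0,0,0],[6,0.4,0,0,0,0],[6,0.6,0,0,0,0],[6,0.6,0,0,0,0],[6,0.6,0,0,0,0],[6,0.6,0,0,0,0],[6,0.6,0,0,0,0],[4.4,0.2,0,0,0,0],[3,0,0,0,0,0],[0,0,0,0,0,0],[0,0,0,0,0,0],[0,0,0,0,0,0]]' | python3 shift.py;  python3 - <<'E'
from h import *
from scipy.spatial.transform import Rotation
print(bot.observe()["ee_pos"])
cs,ct=bot.camera("scene"),bot.camera("top")
a=cs["color"][190:310,260:400]; b=ct["color"][190:310,250:390]
cv2.imwrite("pics/t3.png",cv2.resize(np.hstack([a,b]),None,fx=2.85,fy=2.85,interpolation=cv2.INTER_CUBIC))
E
```

```text
t: 6.5
ee_pos: [438.2, -257.2, 169.7]
eef_rot: [179.7, 0.1, 90.0]
force: [0.8, 0.4, 0.1]
width: 23.7
finger_force: 30.0
t: 7.7
ee_pos: [455.7, -25.3, 166.6]
eef_rot: [-180.0, 0.0, 89.9]
force: [0.2, -0.3, -1.3]
width: 23.4
finger_force: 30.0
[455.66382109 -25.31468414 166.64931035]
```

View pics/t3.png

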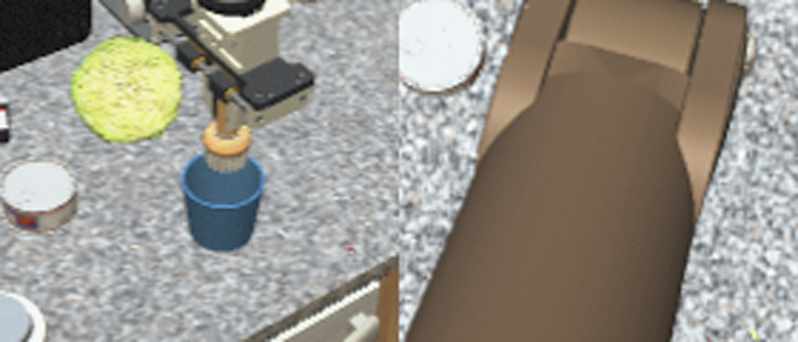

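The scene view (left) shows the brush upright above the cup, bristles at crop (226,165) and rim centre at (223,180), so they line up. Now the dip, then back out.

```bash
echo '[[0.3,0,2,0,0,0],[0,0,3,0,0,0],[0,0,3,0,0,0],[0,0,3,0,0,0],[0,0,2.4,0,0,0],[0,0,1.6,0,0,0],[0,0,0,0,0,0],[0,0,0,0,0,0],[0,0,0,0,0,0],[0,0,0,0,0,0]]' | python3 shift.py; python3 -c "
from h import *
cs=bot.camera('scene'); cv2.imwrite('pics/t4.png',cv2.resize(cs['color'][210:300,290:410],None,fx=4,fy=4,interpolation=cv2.INTER_CUBIC))"
```

```text
t: 8.8
ee_pos: [456.3, -22.6, 92.2]
eef_rot: [179.9, -0.0, 90.0]
force: [0.2, 0.3, -0.5]
width: 23.0
finger_force: 30.0
```

View pics/t4.png

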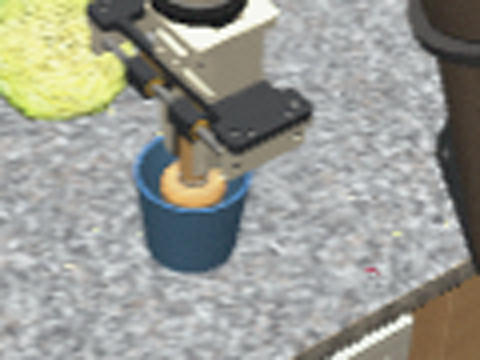

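The head sits centred at crop (192,185) inside the cup mouth, with no contact force. I lift straight out and move over the dispenser.

To row units: -25 mm is -5, -20 mm is -4.

```bash
echo '[[0,0,-2,0,0,0],[0,0,-4,0,0,0],[0,0,-5,0,0,0],[0,0,-4,0,0,0],[0,0,-1,0,0,0],[0,0,0,0,0,0]]' | python3 shift.py; echo '[[3,-0.2,0,0,0,0],[6,-0.6,0,0,0,0],[7,-0.6,0,0,0,0],[7,-0.6,0,0,0,0],[7,-0.6,0,0,0,0],[7,-0.6,0,0,0,0],[7,-0.6,0,0,0,0],[7,-0.6,0,0,0,0],[6,-0.4,0,0,0,0],[3,0,0,0,0,0],[1.3,0,0,0,0,0],[0,0,0,0,0,0]]' | python3 shift.py; echo '[[0,0,2,0,0,0],[0,0,2,0,0,0],[0,0,1,0,0,0],[0,0,0,0,0,0],[0,0,0,0,0,0],[0,0,0,0,0,0]]' | python3 shift.py; python3 - <<'E'
from h import *
cs,ct=bot.camera("scene"),bot.camera("top")
s=bot.observe(); print(s["ee_pos"],s["force"])
a=cs["color"][240:350,190:330]; b=ct["color"][210:320,120:260]
cv2.imwrite("pics/t5.png",cv2.resize(np.hstack([a,b]),None,fx=2.85,fy=2.85,interpolation=cv2.INTER_CUBIC))
E
```

```text
t: 9.45
ee_pos: [456.4, -22.5, 172.5]
eef_rot: [179.9, -0.1, 90.0]
force: [-0.0, 0.2, -1.0]
width: 23.8
finger_force: 30.0
t: 10.65
ee_pos: [431.9, 283.3, 171.2]
eef_rot: [-180.0, 0.1, 90.0]
force: [0.4, 0.4, -1.6]
width: 23.4
finger_force: 30.0
t: 11.25
ee_pos: [432.1, 283.8, 147.0]
eef_rot: [180.0, -0.0, 90.0]
force: [0.2, 0.1, -0.9]
width: 23.4
finger_force: 30.0
[432.11399866 283.92115186 147.04083698] [ 0.00858718 -0.6744509  -0.0219876 ]
```

View pics/t5.png

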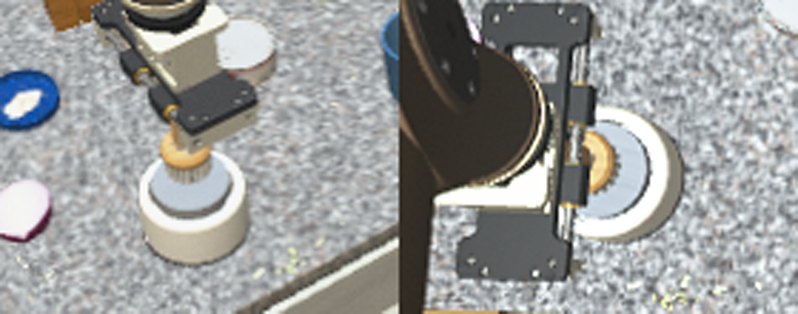

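The brush is upright over the middle of the plate, its bristle ring at crop (187,172) in the scene view and about 18 mm above the plate. I descend with force averaging.

```bash
cat > m.py <<'E'
from h import *
r=[]
for i in range(8):
    bot.camera("top"); s=bot.observe(); r.append(np.r_[s["ee_pos"],s["force"]])
print("mean",np.mean(r,0).round(2),"sd",np.std(r,0).round(2),s["t"])
E
echo '[[0,0,1,0,0,0],[0,0,1,0,0,0],[0,0,1,0,0,0],[0,0,0,0,0,0],[0,0,0,0,0,0]]' | python3 shift.py >/dev/null; python3 m.py
echo '[[0,0,0.4,0,0,0],[0,0,0.4,0,0,0],[0,0,0.4,0,0,0],[0,0,0.4,0,0,0],[0,0,0.2,0,0,0],[0,0,0,0,0,0],[0,0,0,0,0,0]]' | python3 shift.py ; python3 m.py
```

```text
mean [ 4.3200e+02  2.8383e+02  1.3184e+02  2.2000e-01  4.0000e-02 -4.2000e-01] sd [0.03 0.03 0.06 0.45 0.82 0.32] 12.25
t: 12.95
ee_pos: [432.0, 283.9, 122.8]
eef_rot: [180.0, -0.0, 90.0]
force: [0.2, -0.0, 4.1]
width: 23.2
finger_force: 30.0
mean [4.3201e+02 2.8387e+02 1.2284e+02 1.7000e-01 1.5000e-01 2.8200e+00] sd [0.01 0.02 0.02 0.36 0.58 0.5 ] 13.35
```

```bash
echo '[[0,0,0.2,0,0,0],[0,0,0.2,0,0,0],[0,0,0.2,0,0,0],[0,0,0.2,0,0,0],[0,0,0.2,0,0,0],[0,0,0,0,0,0],[0,0,0,0,0,0]]' | python3 shift.py >/dev/null; python3 m.py; python3 - <<'E'
from h import *
cs=bot.camera("scene"); im=cs["color"]
cv2.imwrite("pics/t6.png",cv2.resize(im[270:340,225:295],None,fx=8,fy=8,interpolation=cv2.INTER_CUBIC))
for z in (60,72): print(z,pix(cs,[[432-40,284,z],[432,284+40,z]]).round(1))
E
```

```text
mean [4.3200e+02 2.8385e+02 1.1781e+02 8.1000e-01 2.8000e-01 4.5000e+00] sd [0.01 0.02 0.01 0.46 0.57 0.59] 14.45
60 [[264.1 314.8]
 [244.8 311.9]]
72 [[263.7 312.1]
 [244.4 309.2]]
```

View pics/t6.png

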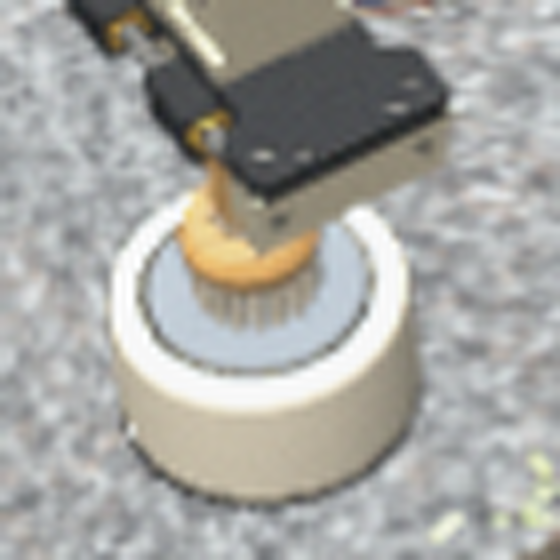

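The plate looks nearly flush: the plate edge around crop (140-372,300) is just inside the rim. Geometry says 10.9 mm pressed and the force says about 9 mm, so I'll back off to 127.6 to find the true contact height.

To row units: -2.5 mm is -0.5, -2.3 mm is -0.46.

```bash
echo '[[0,0,-0.5,0,0,0],[0,0,-0.5,0,0,0],[0,0,-0.5,0,0,0],[0,0,-0.46,0,0,0],[0,0,0,0,0,0],[0,0,0,0,0,0]]' | python3 shift.py >/dev/null; python3 m.py;echo '[[0,0,-0.4,0,0,0],[0,0,-0.2,0,0,0],[0,0,0,0,0,0],[0,0,0,0,0,0]]' | python3 shift.py >/dev/null; python3 m.py
```

```text
mean [431.82 283.72 127.43   0.75   0.47   1.45] sd [0.01 0.02 0.01 0.51 0.51 0.44] 15.5
mean [ 4.3182e+02  2.8374e+02  1.3046e+02  8.0000e-02 -2.3000e-01 -1.0400e+00] sd [0.06 0.04 0.03 0.47 0.28 0.45] 16.3
```

Still in contact at 127.43, about 2 N above the free reading. One more test at 128.2.

To row units: 1 mm is 0.2, 1.2 mm is 0.24.

```bash
echo '[[0,0,0.2,0,0,0],[0,0,0.24,0,0,0],[0,0,0,0,0,0],[0,0,0,0,0,0]]' | python3 shift.py >/dev/null; python3 m.py
```

```text
mean [ 4.3196e+02  2.8383e+02  1.2840e+02 -2.0000e-02  5.0000e-02  1.0900e+00] sd [0.01 0.02 0.01 0.39 0.36 0.46] 17.1
```

Contact is confirmed at 128.4, so the geometry holds (contact about 128.6) and flush is at about 116.6. Now I press 11.8 mm.

To row units: 2 mm is 0.4, 1 mm is 0.2.

```bash
echo '[[0,0,0.3,0,0,0],[0,0,0.4,0,0,0],[0,0,0.4,0,0,0],[0,0,0.4,0,0,0],[0,0,0.3,0,0,0],[0,0,0.3,0,0,0],[0,0,0.2,0,0,0],[0,0,0.08,0,0,0],[0,0,0,0,0,0],[0,0,0,0,0,0],[0,0,0,0,0,0]]' | python3 shift.py >/dev/null; python3 m.py; python3 - <<'E'
from h import *
a,b=bot.camera("scene")["color"],bot.camera("top")["color"]
cv2.imwrite("pics/t7.png",np.hstack([cv2.resize(a[265:345,220:300],(400,400),interpolation=cv2.INTER_CUBIC),cv2.resize(b[190:350,120:280],(400,400),interpolation=cv2.INTER_CUBIC)]))
E
```

```text
mean [ 4.3202e+02  2.8385e+02  1.1655e+02 -1.5000e-01 -8.0000e-02  5.0600e+00] sd [0.01 0.02 0.01 0.46 0.5  0.54] 18.6
```

View pics/t7.png

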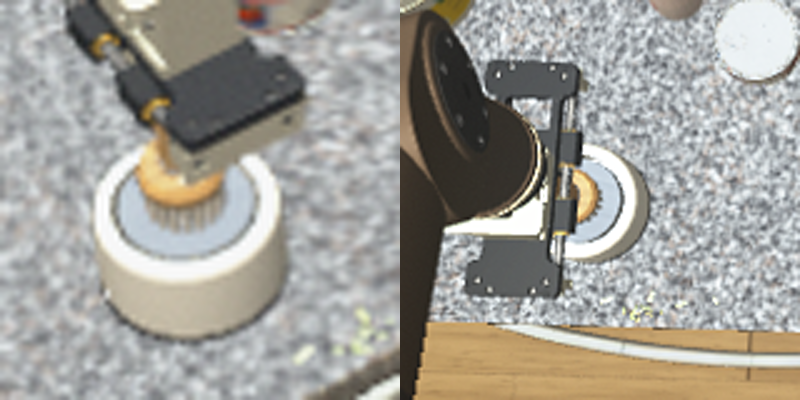

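The plate sits level with the white rim (plate centre around crop (182,218)), and the brush is central and upright. The force is about 5.8 N, consistent with flush, so I'm handing in.

```bash
python3 -c "
from rig import bot
print(bot.sign_off())"
```

```text
the job is handed in; nothing more can be done
None
```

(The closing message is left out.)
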